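Run a thread tap to the bottom of a support-stand base

ROBOT

A 6-joint arm with a two-finger parallel gripper is mounted at the origin on the work surface. World frame = base frame: x ahead of the robot, y to its left, z up, the work surface at z = 0. Lengths are in mm, angles in rad, forces in N, time in s.
With the tool pointing down it reaches from about 400 to 925 mm from the base axis. Payload 12.5 kg.
Tool frame: the origin (TCP) lies midway between the tips of the shut fingers; the grasp point (between the pads) lies 19 mm behind it; z points along the fingers, y is the direction in which the jaws open and shut (so a half turn about z gives the same grasp; the last joint's range is limited). The gripper opens to 95 mm and grips with 3 to 60 N. Pads are 20 mm wide; open, the fingers measure 119 mm over their backs; the gripper's body (75 mm by 180 mm) begins 59 mm behind the grasp point.
Start: joints at [-1.453, 0.491, 1.559, -0, 1.092, -0.106], TCP at [138.733, -609.429, 186.861] pointing down, gripper open.
Joint ranges: [-3.1, 3.1], [-0.84, 2.19], [0.05, 2.79], [-1.13, 4.28], [0.06, 2.93], [-2.69, 2.69]. Speed limits (rad/s): [2.22, 2.22, 2.79, 3.14, 3.14, 3.14].

INTERFACE

Orientations are given as [roll, pitch, yaw] about the fixed x, y, z axes, in that order (R = Rz(yaw) Ry(pitch) Rx(roll)).
In Python, from cell import env, eyes, job_done, boxes_of, regions_of gives the robot as it stands.
- The arm moves only by the tool send_rows, never from a script. Its argument "plan" is text: rows parted by semicolons, each of 5 numbers parted by spaces: the shift along the tool's x, y, z in mm, then the turn about the tool's z in rad, then the finger opening in mm, from 0 to 95.1. In form: x y z roll gripper; .... A call has 1 to 8 rows; each row shifts and turns the pose as measured when the row begins, along the tool's axes as they then stand; what a row does not reach is not made up. A row lasts 1/10 s, in which the tool goes at most 50 mm and 8.59 degrees, less where a joint would pass 70% of its speed; a pose out of reach is approached as far as the arm can. A call with a gripper value outside its range is refused whole. The fingers move at their own pace and stop on an object; the grip force is fixed at half the most. Time passes only in rows, so rows that do not move let the fingers close. It gives the time, the measured TCP pose, the force and the opening at its end, in the units of the state.
- env.state(): the state, without advancing time (a new reading comes with each control period).
- eyes.read_camera(name): name is "scene" or "top"; returns a dict with "image" (384x512x3 uint8, red, green, blue), "vertical_fov" (degrees; the focal length in pixels is half the picture's height over the tangent of half this angle, whatever the lens; pixels are square), "cx", "cy" (the principal point, pixels), "extrinsics" (4x4, takes a point from camera to world coordinates). Camera axes: x right, y up, looking along -z (the intrinsics and any distortion apply to the point x, -y, -z); pixel columns grow to the right and rows downward; lengths in mm; the calibration is good to about 2 mm. A picture is of the moment at which its call begins. There is no depth.
- job_done(): hands the job in, once; it reports no verdict.
Trained networks look in a picture, given as the dict that the camera call returned (one of the last four; its "shot" number tells which), for a name from the list of things; names that differ only in an ending like _2 or _b are one class to them, and where a whole thing is asked for, a point or a joint stands for the part that bears it (a point fixed in the world has none). Each returns a list of dicts, best first, with "confidence" (0 to 1); they miss things now and then, are a little off and sometimes report something else, mostly with a low value. They report only what shows in the picture. A call takes as long as a camera call.
- boxes_of(target, picture): "bbox" ([left, top, width, height] in pixels, round what is visible of it).
- regions_of(target, picture): "pixels" (384x512 bool, what is visible of it) and "bbox" ([left, top, width, height] in pixels, round what is visible of it).
The state is a dict: "t": time; "joints": joint angles; "qvel": joint speeds; "tau": joint torques, N m; "eef_pos": TCP position; "tcp_rot": TCP orientation; "ft_force": force on the tool from outside, world axes, zero at the start; "moment": the same for the moment, N m; "opening": opening from 0.0 (shut) to 1.0 (fully open).
Only numpy, scipy, OpenCV 4.12 (cv2) and the standard library are available. Lean on these libraries where they do the work, as an engineer would, in place of code of your own. Each camera call takes 0.05 s, during which the arm holds its last target.

TASK

Clean out the clogged thread in the stand base: the tap is only part-way down the blind hole, so run it to the bottom by its T-handle as a fitter would, half a turn forward (clockwise from above), a quarter back to clear the flutes, and so on, starting from where the handle stands. Stop when you feel it come up against the bottom, don't force it past that, and leave the tap standing there; don't disturb the bottles, the flask or the clamp boss lying around it.

Things in the scene. Friction and masses are not known exactly. Their poses are not given: they have to be found in the camera images.
- wrench_head (a point): Centre of the T-handle tap wrench's steel head, on the tap's axis, about 142 mm above the bench. The head is a block 24 mm along the cross bar, 21 mm across it (two flats to grip), 30 mm high. The bar runs through its middle along this frame's x axis; z is up. Below it: stem 21 mm thick, chuck 26 mm, then the 12 mm tap down into the boss.
- stand: Heavy grey cast-iron base plate of a lab support stand, 145 mm (its x) by 220 mm (its y), top face 25 to 27 mm above the bench, on rubber feet; it does not shift. Origin on the bench under the plate's centre. The boss with the tapped hole is at x = 0, y = 72 mm in its frame.
- oil_bottle_center (a point): Middle of a loose white cutting-oil bottle with a red cap, 52 mm wide, 128 mm high, standing on the bench beside the base; z up. Leave alone.
- reagent_mid (a point): Middle of a loose amber reagent bottle with a blue cap, 68 mm wide, 140 mm high, standing on the bench beside the base; z up. Leave alone.
- flask_mid (a point): Middle of a loose clear glass conical flask, 80 mm wide at the foot, 125 mm high, standing on the bench beside the base; z up. Leave alone.
- bosshead_mid (a point): Middle of a loose aluminium clamp boss head with two thumb screws, about 70 by 45 by 26 mm, lying on the base plate at the end away from the tap. Leave alone.
- bar_end (a point): Centre of the 15 mm ball on one end of the cross bar, 70 mm from the head's centre; the other end is alike. The bar is round, 9 mm thick. Turning the tap takes about 0.25 N m either way, and it stays where it is left. On the bottom the torque climbs by some 6 N m per radian: 0.6 to 0.8 N m in all is a plain sign, over 1.7 N m breaks the tap.
- hole_mouth (a point): Mouth of the blind hole, in the top of a round boss 52 mm wide, 34 mm above the bench. The tap (right-hand M12, 1.75 mm a turn, so it sinks less than 2 mm in all) stands in it upright, already started, and turns about the upright axis here; clockwise from above is forward. At the start it has 300 to 380 degrees left to the bottom; how much cannot be seen.

How it is judged (in metres and radians):
On the way, in this order (a step that is already met when the one before it is completed fails the run):
1. the tap has gone half a turn forward from where it stood (at least 150 degrees) (distance of wrench_head from where it was at the start of the episode above 0.000729 m and z of wrench_head in the frame of stand below 0.141191 m), for 0.05 s.
2. it has been backed off about a quarter (now 120 degrees or less from the start) (distance of wrench_head from where it was at the start of the episode below 0.000583 m), for 0.05 s.
3. it has gone forward half a turn again (at least 240 degrees from the start) (distance of wrench_head from where it was at the start of the episode above 0.001167 m and z of wrench_head in the frame of stand below 0.140753 m), for 0.05 s.
4. it has been backed off again (now 210 degrees or less from the start) (distance of wrench_head from where it was at the start of the episode below 0.001021 m), for 0.05 s.
At the end, for the whole second after the job is handed in: The tap is on the bottom of the hole (within 10 degrees of turn of first touching it, and not forced more than 14 degrees past), left standing with the handle released; the two bottles and the flask upright and the boss head lying flat (z of wrench_head in the frame of stand between 0.139932 and 0.140049 m and angle between each of oil_bottle_center, reagent_mid, flask_mid, bosshead_mid's own z axis and vertical below 0.2 rad).
It fails at once if the tap is forced: turned more than 14 degrees past first contact with the bottom (over about 1.7 N m) (z of wrench_head in the frame of stand below 0.139932 m).
It fails at once if the cutting-oil bottle is moved by more than 25 mm (distance of oil_bottle_center from where it was at the start of the episode above 0.025 m).
It fails at once if the reagent bottle is moved by more than 25 mm (distance of reagent_mid from where it was at the start of the episode above 0.025 m).
It fails at once if the glass flask is moved by more than 25 mm (distance of flask_mid from where it was at the start of the episode above 0.025 m).
It fails at once if the boss head is moved by more than 25 mm (distance of bosshead_mid from where it was at the start of the episode above 0.025 m).
It also fails if it takes over 72 s, if anything falls off the work surface, if the arm or the gripper's body presses on something with over 40 N, if the wrist force passes 120 N, or if a joint passes its speed limit or range.

## Working session

There is one attempt and no reset: what is moved stays moved. The work goes in short steps, Python scripts to look and compute and a tool call to move; the robot and the scene stay as the last step left them, time stands still between calls to the robot, and variables do not carry over. Pictures are saved under pics/ and viewed, and the job is handed in when it is done.

Besides the shell and the picture viewer there is one more tool, called after "Call:" as a command line: name --argument value ..., lists and objects as JSON in quotes. send_rows: Moves the arm, as the interface text tells. Its arguments: {"type":"object","properties":{"plan":{"type":"string"}},"required":["plan"]}

```bash
ls; mkdir -p pics; python3 - <<'E'
from cell import env, eyes, job_done, boxes_of, regions_of
import cv2,numpy as np,pickle
print(env.state())
for n in ["scene","top"]:
    p=eyes.read_camera(n)
    pickle.dump(p,open(n+"0.pkl","wb"))
    print(n,p["vertical_fov"],p["cx"],p["cy"],p["extrinsics"].tolist() if hasattr(p["extrinsics"],'tolist') else p["extrinsics"],[k for k in p])
    cv2.imwrite(f"pics/{n}0.png",cv2.resize(p["image"][:,:,::-1],(800,600),interpolation=cv2.INTER_CUBIC))
    for t in ["wrench_head","stand","oil_bottle_center","reagent_mid","flask_mid","bosshead_mid","bar_end","hole_mouth"]:
        print(t,[(b["bbox"],round(b["confidence"],2)) for b in boxes_of(t,p)][:3])
E
```

```text
pics
{'t': 0.0, 'joints': array([-1.45262288e+00,  4.91544656e-01,  1.55947817e+00,  3.50497361e-05,
        1.09171440e+00, -1.05590750e-01]), 'qvel': array([-0.00071869,  0.00064068,  0.00119392, -0.00035663,  0.00109198,
        0.00180737]), 'tau': array([ 1.09774610e-03, -6.12643933e+01, -2.58184719e+01,  6.92094094e-02,
        4.81515401e-02, -1.11647503e-04]), 'eef_pos': array([ 138.69064301, -609.11704856,  186.26114459]), 'tcp_rot': array([-3.14045773e+00, -1.51543944e-04,  2.23747940e-01]), 'ft_force': array([-0.1107908 , -1.13199412,  0.47024126]), 'moment': array([0.01054685, 0.03340748, 0.05624262]), 'opening': 1.0037397707770601}
scene 54.769118901486465 255.78346047627213 189.59018841776705 [[0.8423775392917208, -0.4136838831774862, 0.3453487021779889, 899.5421730542607], [0.5388714293641366, 0.6516399397953063, -0.5338379636918132, -497.2580516347548], [-0.004202845688060674, 0.635791659006915, 0.7718492744217338, 746.001983153155], [0.0, 0.0, 0.0, 1.0]] ['image', 'vertical_fov', 'cx', 'cy', 'extrinsics', 'shot']
wrench_head [([230.3, 147.1, 51.4, 51.1], 0.94)]
stand
[... 533 characters left out ...]
48466823461, -0.02635064838006545, 596.0688029035821], [-0.9996157039715171, -0.006761825622160266, 0.02688349098951971, -46.78295305678031], [0.026695227069308016, 0.02654135658837955, 0.9992912094290464, 838.2430881491912], [0.0, 0.0, 0.0, 1.0]] ['image', 'vertical_fov', 'cx', 'cy', 'extrinsics', 'shot']
wrench_head [([227.4, 165.8, 19.7, 82.0], 0.97)]
stand [([216.6, 165.6, 112.5, 88.7], 0.89)]
oil_bottle_center [([309.2, 133.4, 32.6, 27.2], 0.76)]
reagent_mid [([270.2, 101.6, 32.7, 39.8], 0.79), ([312.1, 133.7, 33.4, 26.0], 0.48), ([216.2, 165.1, 110.1, 91.4], 0.31)]
flask_mid []
bosshead_mid [([283.2, 203.7, 40.7, 27.2], 0.83)]
bar_end []
hole_mouth [([217.9, 163.6, 110.4, 94.0], 0.68)]
```

View pics/scene0.png

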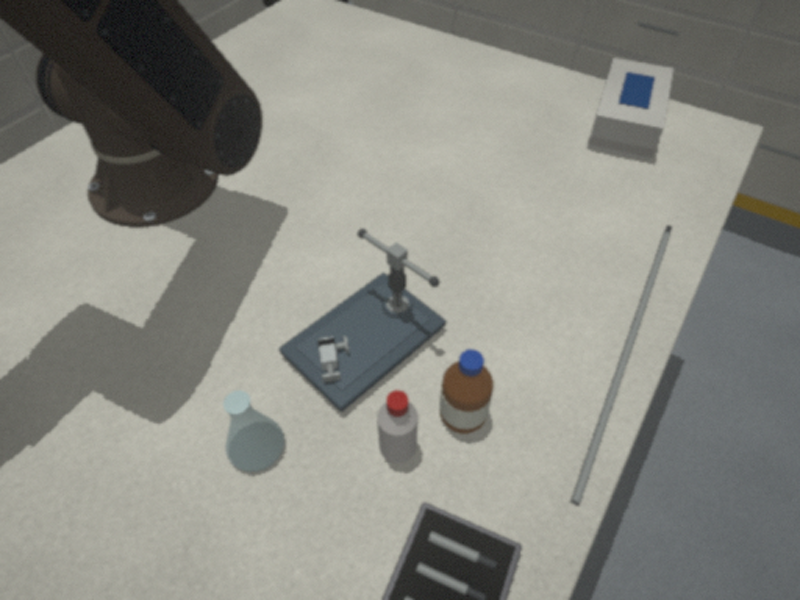

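View pics/top0.png

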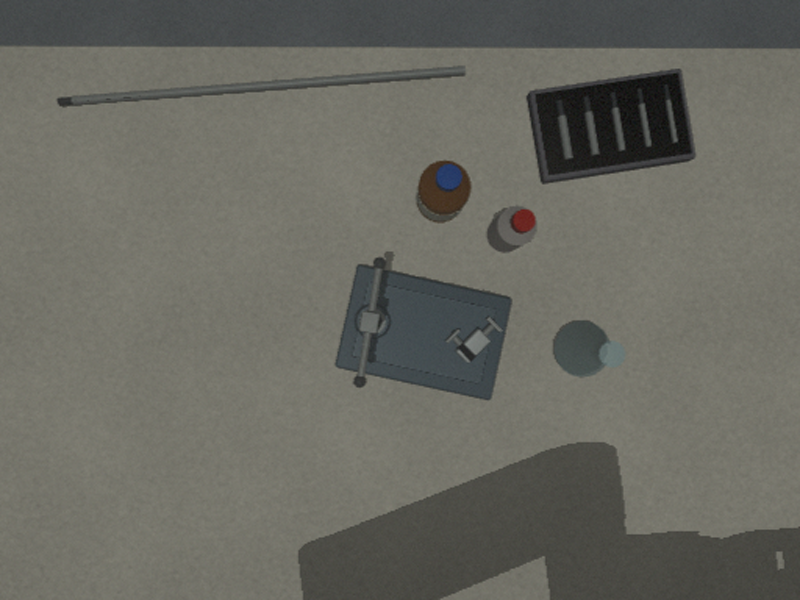

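The scene view shows the head at about (397,254) in the 800-wide picture, with the balls at (362,234) and (434,282). The top view shows the head at (370,321), with the balls at (379,263) and (360,381). The bottles stand on the far (+x) side and the flask on the right. I'll triangulate next.

```bash
cat > h.py <<'E'
import numpy as np,pickle,cv2
def ray(p,u,v):
    f=192/np.tan(np.radians(p["vertical_fov"])/2)
    E=np.array(p["extrinsics"]); d=np.array([(u-p["cx"])/f,-(v-p["cy"])/f,-1.])
    d=E[:3,:3]@d; return E[:3,3],d/np.linalg.norm(d)
def atz(p,u,v,z):
    o,d=ray(p,u,v); return o+d*(z-o[2])/d[2]
def tri(rs):
    A=np.zeros((3,3));b=np.zeros(3)
    for o,d in rs:
        P=np.eye(3)-np.outer(d,d);A+=P;b+=P@o
    x=np.linalg.solve(A,b); return x,[np.linalg.norm((np.eye(3)-np.outer(d,d))@(x-o)) for o,d in rs]
E
python3 - <<'E'
from h import *
s=pickle.load(open("scene0.pkl","rb"));t=pickle.load(open("top0.pkl","rb"))
for n,p,(x,y,w,h) in [("s",s,(225,140,62,62)),("t",t,(212,160,50,92))]:
    c=p["image"][y:y+h,x:x+w,::-1]; k=600//h
    cv2.imwrite(f"pics/crop{n}.png",cv2.resize(c,None,fx=k,fy=k,interpolation=cv2.INTER_CUBIC)); print(n,k)
k=1.5625
for n,a,b in [("head",(397,254),(370,321)),("b1",(362,234),(360,381)),("b2",(434,282),(379,263))]:
    a=np.array(a)/k;b=np.array(b)/k
    print(n,tri([ray(s,*a),ray(t,*b)]),atz(t,*b,142),atz(s,*a,142))
for n,b,z in [("oilcap",(523,221),128),("reacap",(449,177),140),("flasktop",(611,354),125)]:
    print(n,atz(t,b[0]/k,b[1]/k,z))
for n,b,z in [("oilcap",(397,402),128),("reacap",(471,361),140),("flasktop",(237,402),125)]:
    print(n,atz(s,b[0]/k,b[1]/k,z))
E
```

```text
s 9
t 6
head (array([588.99484025, -22.95778611, 151.78080948]), [np.float64(0.25073612191680283), np.float64(0.25073612191673816)]) [589.10505922 -22.47635054 142.        ] [583.67325943 -15.29531472 142.        ]
b1 (array([519.37473704, -10.62231691, 144.44813102]), [np.float64(0.14335057088548014), np.float64(0.14335057088552275)]) [519.22328594 -10.41365839 142.        ] [517.70375309  -8.71631872 142.        ]
b2 (array([656.56700455, -33.69828714, 143.62331977]), [np.float64(0.4386647737447884), np.float64(0.4386647737450244)]) [657.0780507 -33.4268018 142.       ] [655.56048455 -32.71760149 142.        ]
oilcap [ 708.2396965  -207.24547156  128.        ]
reacap [ 759.00368564 -116.95651883  140.        ]
flasktop [ 546.75718107 -312.99388685  125.        ]
oilcap [ 709.06850806 -210.26070853  128.        ]
reacap [ 759.20969239 -118.38052235  140.        ]
flasktop [ 544.91870856 -312.74522499  125.        ]
```

```bash
python3 - <<'E'
from h import *
a=cv2.imread("pics/crops.png");b=cv2.imread("pics/cropt.png");print(a.shape,b.shape)
H=max(a.shape[0],b.shape[0])
f=lambda i:cv2.copyMakeBorder(i,0,H-i.shape[0],0,0,cv2.BORDER_CONSTANT)
c=cv2.hconcat([f(a),f(b)]);c=cv2.resize(c,None,fx=800/c.shape[1],fy=800/c.shape[1]);cv2.imwrite("pics/crop.png",c);print(c.shape)
E
```

```text
(558, 558, 3) (552, 300, 3)
(520, 800, 3)
```

View pics/crop.png

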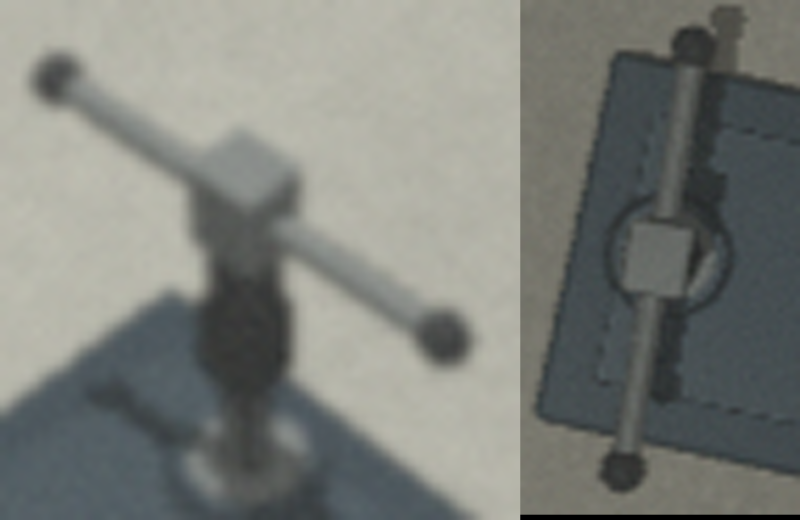

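The ball midpoint gives the axis at about (588,-22). The bar is about 139 mm long, against 140 expected, and its z of 144 agrees with 142, so the calibration holds. The bar's yaw is -0.166. I'll grip the flats at tool yaw 2.976, which puts j6 near -1.55 and leaves about 240° of forward travel. First I'll go over.

Call:
send_rows --plan "37 -30.8 -2 0 95; 37 -30.8 -2 0 95; 37 -30.8 -2 0 95; 37 -30.8 -2 0 95; 37 -30.8 -2 0 95; 37 -30.8 -2 0 95; 37 -30.8 -2 0 95; 37 -30.8 0 0 95"

```text
t: 1.7
eef_pos: [377.4, -297.3, 200.6]
tcp_rot: [3.139, -0.001, 0.215]
ft_force: [1.4, -1.6, -0.4]
opening: 0.996
```

Call:
send_rows --plan "37 -31.4 0 0 95; 37 -31.4 0 0 95; 37 -31.4 0 0 95; 37 -31.4 0 0 95; 37 -31.4 0 0 95; 37 -31.4 0 0 95; 30 -25 0 0 95; 0 0 0 -0.14 95"

```text
t: 2.5
eef_pos: [585.6, -20.8, 201.8]
tcp_rot: [3.136, -0.004, 0.358]
ft_force: [-0.7, -0.0, 0.5]
opening: 0.995
```

Call:
send_rows --plan "0 0 0 -0.145 95; 0 0 0 -0.145 95; 0 0 0 -0.145 95; 0 0 0 -0.145 95; 0 0 0 -0.145 95; 0 0 0 -0.145 95; 0 0 0 -0.145 95; 0 0 0 -0.145 95"

```text
t: 3.3
eef_pos: [586.3, -18.0, 201.4]
tcp_rot: [3.136, 0.004, 1.56]
ft_force: [0.5, 0.4, -0.5]
opening: 0.998
```

Call:
send_rows --plan "0 0 0 -0.145 95; 0 0 0 -0.145 95; 0 0 0 -0.145 95; 0 0 0 -0.145 95; 0 0 0 -0.145 95; 0 0 0 -0.145 95; 0 0 0 -0.145 95; 0 0 0 -0.145 95"

```text
t: 4.1
eef_pos: [586.3, -18.0, 201.7]
tcp_rot: [-3.14, 0.007, 2.76]
ft_force: [0.1, 0.1, -0.1]
opening: 1.001
```

Call:
send_rows --plan "0 0 0 -0.108 95; 0 0 0 -0.108 95; -2.3 -3.7 0 0 95; 0 0 15 0 95; 0 0 10 0 95; 0 0 0 0 95"

```text
t: 4.7
eef_pos: [588.7, -22.9, 176.4]
tcp_rot: [-3.139, 0.008, 2.98]
ft_force: [0.4, 0.5, 0.1]
opening: 1.0
```

```bash
python3 - <<'E'
from cell import env, eyes
from h import *
s=env.state();print({k:np.round(v,3) for k,v in s.items()})
im=[]
for n,(x,y,w,h) in [("scene",(190,80,130,130)),("top",(170,140,130,130))]:
    p=eyes.read_camera(n); pickle.dump(p,open(n+"1.pkl","wb"))
    im.append(cv2.resize(p["image"][y:y+h,x:x+w,::-1],(400,400),interpolation=cv2.INTER_CUBIC))
cv2.imwrite("pics/a1.png",cv2.hconcat(im))
E
```

```text
{'t': np.float64(4.7), 'joints': array([-0.149,  0.447,  1.668, -0.004,  1.018, -1.557]), 'qvel': array([-0.002, -0.008, -0.015,  0.   ,  0.013,  0.018]), 'tau': array([ 1.3000e-02, -5.6962e+01, -2.4413e+01, -3.9000e-02, -2.4400e-01,
       -2.7000e-02]), 'eef_pos': array([588.743, -22.904, 176.399]), 'tcp_rot': array([-3.139,  0.008,  2.98 ]), 'ft_force': array([0.398, 0.458, 0.098]), 'moment': array([ 0.059, -0.135,  0.051]), 'opening': np.float64(1.0)}
```

View pics/a1.png

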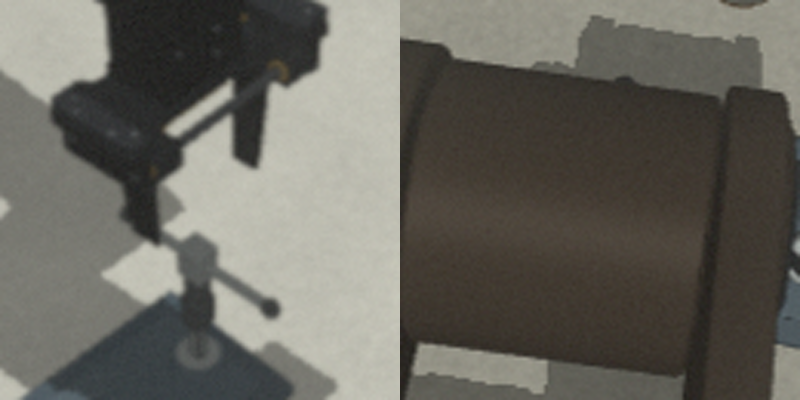

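The fingers straddle the head, with the tips at (145,240) and (245,165) in the left crop and the head at (197,255). I'll descend and close.

Call:
send_rows --plan "0.8 0.8 16 0 60; 0 0 16 0 60; 0 0 12 0 60; 0 0 3 0 60; 0 0 0 0 60"

```text
t: 5.3
eef_pos: [590.7, -22.4, 131.8]
tcp_rot: [-3.139, 0.014, 2.978]
ft_force: [-0.3, -0.3, -0.5]
opening: 0.658
```

Call:
send_rows --plan "0 0 0 0 40; 0 0 0 0 30; 0 0 0 0 27"

```text
t: 5.6
eef_pos: [591.4, -22.6, 133.4]
tcp_rot: [-3.139, 0.016, 2.978]
ft_force: [-0.1, 0.8, -0.3]
opening: 0.434
```

```bash
cat > st.py <<'E'
from cell import env
import numpy as np
s=env.state();print({k:np.round(v,4).tolist() for k,v in s.items() if k!='qvel'})
R=None
from scipy.spatial.transform import Rotation as Ro
print("toolz",np.round(Ro.from_euler('xyz',s['tcp_rot']).as_matrix()[:,2],4))
E
python3 st.py
```

```text
{'t': 5.6, 'joints': [-0.1481, 0.496, 1.7141, -0.0039, 0.9152, -1.5526], 'tau': [-0.007, -58.3653, -22.761, -0.0351, 0.0337, 0.0002], 'eef_pos': [591.4331, -22.5643, 133.3763], 'tcp_rot': [-3.1388, 0.0164, 2.9776], 'ft_force': [-0.1088, 0.8485, -0.3462], 'moment': [0.0428, -0.1052, -0.0135], 'opening': 0.4335}
toolz [ 0.0157 -0.0055 -0.9999]
```

Call:
send_rows --plan "2.5 0 2 0 27"

```text
t: 5.7
eef_pos: [589.4, -22.2, 131.8]
tcp_rot: [-3.139, 0.018, 2.978]
ft_force: [-0.6, -0.4, 0.4]
opening: 0.352
```

```bash
python3 st.py
```

```text
{'t': 5.7, 'joints': [-0.1481, 0.4947, 1.7217, -0.0039, 0.9077, -1.5525], 'tau': [-0.0192, -58.1696, -23.2316, -0.0342, 0.2504, -0.0033], 'eef_pos': [589.3664, -22.2139, 131.8266], 'tcp_rot': [-3.1388, 0.0176, 2.9776], 'ft_force': [-0.6204, -0.3848, 0.3646], 'moment': [0.0509, -0.1519, -0.045], 'opening': 0.3517}
toolz [ 0.0169 -0.0056 -0.9998]
```

Call:
send_rows --plan "0 0 2 0 26"

```text
t: 5.8
eef_pos: [589.1, -22.1, 129.9]
tcp_rot: [-3.139, 0.018, 2.978]
ft_force: [-0.4, 0.5, -0.3]
opening: 0.292
```

```bash
python3 st.py
```

```text
{'t': 5.8, 'joints': [-0.148, 0.4967, 1.7243, -0.0039, 0.9029, -1.5524], 'tau': [-0.009, -58.759, -22.7077, -0.0356, 0.0892, 0.0003], 'eef_pos': [589.1372, -22.1461, 129.878], 'tcp_rot': [-3.1388, 0.0177, 2.9777], 'ft_force': [-0.3778, 0.513, -0.2529], 'moment': [0.0697, -0.1445, -0.0247], 'opening': 0.2925}
toolz [ 0.017  -0.0057 -0.9998]
```

Call:
send_rows --plan "1 0 1 0 24; 0 0 0.5 0 22"

```text
t: 6.0
eef_pos: [587.9, -21.9, 128.1]
tcp_rot: [-3.139, 0.018, 2.978]
ft_force: [-0.7, 0.5, 0.2]
opening: 0.238
```

```bash
python3 st.py
```

```text
{'t': 6.0, 'joints': [-0.148, 0.4973, 1.7289, -0.0039, 0.8978, -1.5524], 'tau': [0.0031, -58.389, -22.4152, -0.0349, 0.0226, -0.0002], 'eef_pos': [587.9436, -21.9385, 128.1099], 'tcp_rot': [-3.1388, 0.0175, 2.9776], 'ft_force': [-0.6789, 0.4955, 0.2017], 'moment': [0.0321, -0.0959, 0.0708], 'opening': 0.2381}
toolz [ 0.0169 -0.0056 -0.9998]
```

Call:
send_rows --plan "0 0 0 0 15; 0 0 0 0 10; 0 0 0 0 10"

```text
t: 6.3
eef_pos: [588.0, -21.4, 128.0]
tcp_rot: [-3.14, 0.018, 2.977]
ft_force: [-0.3, 1.1, 0.1]
opening: 0.204
```

```bash
python3 st.py
```

```text
{'t': 6.3, 'joints': [-0.1475, 0.4975, 1.7289, -0.0029, 0.8977, -1.5523], 'tau': [-0.2171, -58.1997, -22.4849, -0.1392, -0.0168, -0.0287], 'eef_pos': [588.0342, -21.4179, 128.0288], 'tcp_rot': [-3.1396, 0.0175, 2.9774], 'ft_force': [-0.3356, 1.0686, 0.1386], 'moment': [0.2249, -0.157, -0.0297], 'opening': 0.2037}
toolz [ 0.017  -0.0048 -0.9998]
```

Call:
send_rows --plan "0 0 0 0.1 10; 0 0 0 0.1 10; 0 0 0 0.1 10; 0 0 0 0.1 10"

```text
t: 6.7
eef_pos: [587.9, -21.7, 127.9]
tcp_rot: [3.138, 0.017, 2.567]
ft_force: [0.4, 0.5, -0.2]
opening: 0.205
```

```bash
python3 st.py
```

```text
{'t': 6.7, 'joints': [-0.1474, 0.4977, 1.7288, -0.0044, 0.898, -1.1408], 'tau': [-0.684, -58.4188, -22.5414, 0.0567, 0.0074, -1.4414], 'eef_pos': [587.9302, -21.7105, 127.9172], 'tcp_rot': [3.1376, 0.017, 2.5669], 'ft_force': [0.4308, 0.532, -0.1801], 'moment': [0.1515, -0.1189, 0.2661], 'opening': 0.2046}
toolz [ 0.0164 -0.0059 -0.9998]
```

The moment about z is 0.27 N m, so the tap is turning with the tool. I'll continue.

Call:
send_rows --plan "0 0 0.03 0.13 10; 0 0 0.03 0.13 10; 0 0 0.03 0.13 10; 0 0 0.03 0.13 10; 0 0 0.03 0.13 10; 0 0 0.03 0.13 10; 0 0 0.03 0.13 10; 0 0 0.03 0.13 10"

```text
t: 7.5
eef_pos: [586.9, -22.4, 128.8]
tcp_rot: [3.127, 0.007, 1.489]
ft_force: [-2.5, 0.0, 13.1]
opening: 0.134
```

```bash
python3 st.py
```

```text
{'t': 7.5, 'joints': [-0.1473, 0.4962, 1.7287, -0.008, 0.9017, -0.0606], 'tau': [-1.4112, -47.8504, -18.7362, -0.3528, -0.7089, -2.2031], 'eef_pos': [586.882, -22.3832, 128.8326], 'tcp_rot': [3.127, 0.0072, 1.4889], 'ft_force': [-2.5499, 0.0461, 13.1369], 'moment': [-0.1208, 0.4348, 0.0633], 'opening': 0.134}
toolz [ 0.014  -0.0084 -0.9999]
```

Call:
send_rows --plan "0 0 0.03 0.13 10; 0 0 0.03 0.13 10; 0 0 0.03 0.13 10; 0 0 0.03 0.13 10; 0 0 0.03 0.13 10; 0 0 0.03 0.13 10; 0 0 0.03 0.13 10; 0 0 0.03 0.13 10"

```text
t: 8.3
eef_pos: [587.1, -23.8, 129.7]
tcp_rot: [3.126, -0.01, 0.405]
ft_force: [0.5, -0.8, 0.1]
opening: 0.104
```

```bash
python3 st.py
```

```text
{'t': 8.3, 'joints': [-0.1487, 0.4949, 1.7282, -0.0105, 0.902, 1.0239], 'tau': [0.0056, -58.3277, -22.6485, 0.0425, -0.0989, -2.2382], 'eef_pos': [587.0741, -23.7798, 129.7343], 'tcp_rot': [3.1259, -0.0097, 0.4047], 'ft_force': [0.4909, -0.8405, 0.0564], 'moment': [-0.0323, 0.0168, 0.0431], 'opening': 0.1044}
toolz [ 0.0151 -0.0106 -0.9998]
```

The opening has fallen to 0.10, so the grip slipped. I'll look.

```bash
cat > look.py <<'E'
import sys
from cell import env, eyes
from h import *
tag=sys.argv[1]
im=[]
for n,(x,y,w,h) in [("scene",(190,80,130,130)),("top",(170,140,130,130))]:
    p=eyes.read_camera(n); pickle.dump(p,open(n+tag+".pkl","wb"))
    im.append(cv2.resize(p["image"][y:y+h,x:x+w,::-1],(400,400),interpolation=cv2.INTER_CUBIC))
cv2.imwrite(f"pics/l{tag}.png",cv2.hconcat(im))
E
python3 look.py 2
```

```text
(no output)
```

View pics/l2.png

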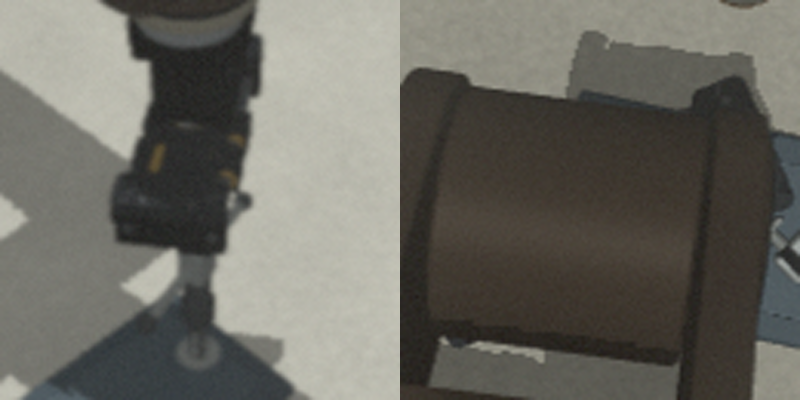

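```bash
python3 - <<'E'
from h import *
from cell import env
p=pickle.load(open("scene2.pkl","rb"))
def proj(p,X):
    E=np.array(p["extrinsics"]);c=E[:3,:3].T@(np.array(X)-E[:3,3]);f=192/np.tan(np.radians(p["vertical_fov"])/2)
    return np.array([p["cx"]+f*c[0]/-c[2],p["cy"]-f*c[1]/-c[2]])
for X in [(588,-22,157),(588,-22,142),(588,-22,127),(588,-22,34),(588+12,-22-25,129),(592,-30,149),(592,-30,205)]:
    print(X,(proj(p,X)-[190,80])*400/130)
x,y,w,h=215,125,70,70
cv2.imwrite("pics/z2.png",cv2.resize(p["image"][y:y+h,x:x+w,::-1],(595,595),interpolation=cv2.INTER_CUBIC))
p=pickle.load(open("scene1.pkl","rb"))
cv2.imwrite("pics/z1.png",cv2.resize(p["image"][y:y+h,x:x+w,::-1],(595,595),interpolation=cv2.INTER_CUBIC))
E
python3 st.py
```

```text
(588, -22, 157) [197.01857527 247.61192598]
(588, -22, 142) [197.18090248 262.00911419]
(588, -22, 127) [197.33875006 276.00899261]
(588, -22, 34) [198.22784083 354.86457738]
(600, -47, 129) [192.53194971 302.38055844]
(592, -30, 149) [195.75390152 264.36764194]
(592, -30, 205) [195.03464236 207.78168611]
{'t': 8.4, 'joints': [-0.1487, 0.4949, 1.7282, -0.0105, 0.902, 1.0203], 'tau': [-0.0173, -58.3163, -22.6608, 0.0405, -0.107, 2.0122], 'eef_pos': [587.0965, -23.7821, 129.7726], 'tcp_rot': [3.1258, -0.0098, 0.4083], 'ft_force': [0.087, -0.2032, -0.4951], 'moment': [-0.0169, -0.012, -0.0156], 'opening': 0.1053}
toolz [ 0.0152 -0.0106 -0.9998]
```

View pics/z2.png

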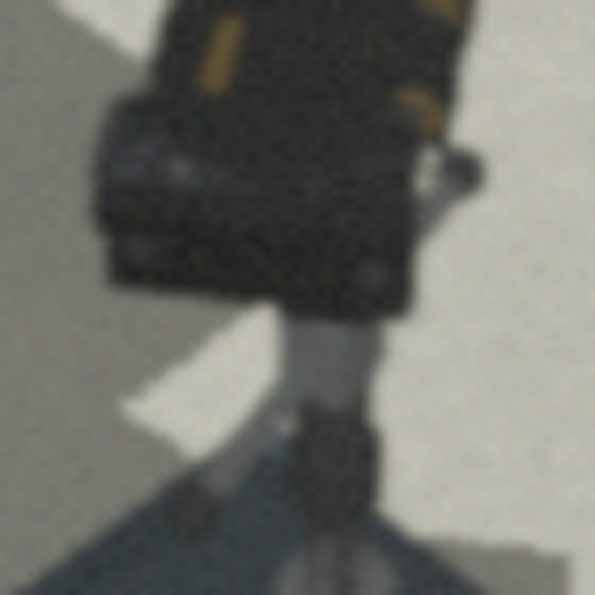

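View pics/z1.png

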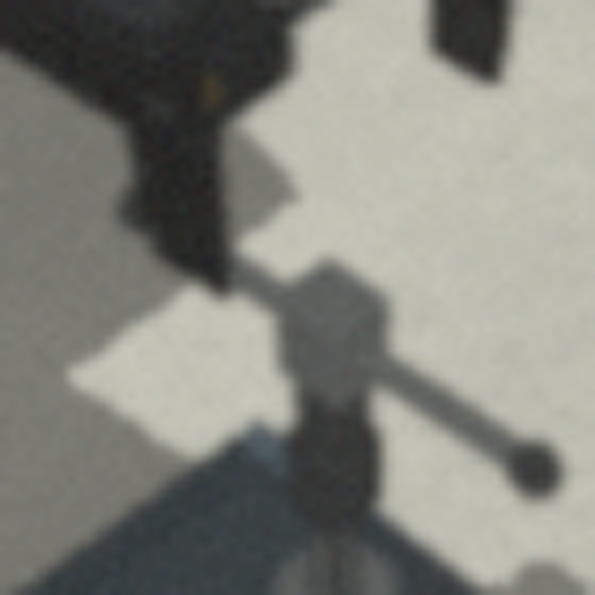

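```bash
cat >> h.py <<'E'
def proj(p,X):
    E=np.array(p["extrinsics"]);c=E[:3,:3].T@(np.array(X)-E[:3,3]);f=192/np.tan(np.radians(p["vertical_fov"])/2)
    return np.array([p["cx"]+f*c[0]/-c[2],p["cy"]-f*c[1]/-c[2]])
E
python3 - <<'E'
from h import *
p=pickle.load(open("scene2.pkl","rb"))
a=atz(p,215+190/8.5,125+505/8.5,142);b=atz(p,215+460/8.5,125+170/8.5,142);print(a,b,np.arctan2(*(b-a)[1::-1]),(a+b)/2,np.linalg.norm(b-a))
for X in [(588.7-.165*d+sx*.986*10,-22.9-.986*d-sx*.165*10,176.4) for d in (47.5,59.5) for sx in (-1,1)]+[(588.7+.165*d,-22.9+.986*d,176.4) for d in (47.5,59.5)]: print((proj(p,X)-[215,125])*8.5)
E
```

```text
[588.32646462 -88.53875216 142.        ] [582.73032669  51.25576852 142.        ] 1.6108061320008016 [585.52839565 -18.64149182 142.        ] 139.90648581633317
[173.10066312 333.81845967]
[231.58396801 373.41255692]
[139.20878945 360.21418012]
[197.74273515 400.39326761]
[453.93017681 155.14374067]
[483.80152708 131.60695452]
```

```bash
python3 - <<'E'
from h import *
p=pickle.load(open("scene2.pkl","rb"))
yaw=.405;x=np.array([np.cos(yaw),np.sin(yaw),0]);y=np.array([np.sin(yaw),-np.cos(yaw),0])
for z in (207.7,235):
  for sx in (-37.5,37.5):
    for sy in(60,75,90): print(z,sx,sy,(proj(p,np.array([587,-23.8,z])+x*sx+y*sy)-[215,125])*8.5)
E
```

```text
207.7 -37.5 60 [123.15319625 317.85928297]
207.7 -37.5 75 [109.75757764 364.00561687]
207.7 -37.5 90 [ 96.01398031 411.35069664]
207.7 37.5 60 [438.06218182 355.04632219]
207.7 37.5 75 [428.6006965  402.18575902]
207.7 37.5 90 [418.8906722  450.56347794]
235 -37.5 60 [116.12479187 235.31778575]
235 -37.5 75 [102.24001107 281.73993081]
235 -37.5 90 [ 87.98372905 329.40414685]
235 37.5 60 [440.25495493 272.67408692]
235 37.5 75 [430.53958824 320.12446169]
235 37.5 90 [420.56127237 368.85909444]
```

The bar is now at 1.611 rad, so the tap has gone about 78° and then the fingers slipped off. The fingertips appear about 25–28 mm higher than the reported TCP, so only the head's top edge was gripped. I'll lift, open, realign to the bar and measure the tip height with the fingers nearly shut.

Call:
send_rows --plan "0 0 0 0 40; 0 0 -8 0 40; 0 0 -15 0 40; 0 0 -15 -0.05 40; 0 0 0 -0.14 40; 0 0 0 -0.14 40; 0 0 0 -0.14 40; 0 0 0 -0.14 40"

```text
t: 9.2
eef_pos: [586.9, -23.7, 173.2]
tcp_rot: [3.121, 0.002, 1.062]
ft_force: [-1.0, 0.0, 0.9]
opening: 0.421
```

Call:
send_rows --plan "0 0 0 -0.14 40; 0 0 0 -0.14 35; 0 0 0 -0.14 30; 0 0 0 -0.14 30; 0 0 0 0 30"

```text
t: 9.7
eef_pos: [587.4, -23.8, 176.6]
tcp_rot: [3.123, 0.014, 1.661]
ft_force: [-0.2, 0.0, -0.5]
opening: 0.313
```

```bash
python3 st.py; python3 look.py 3;  python3 - <<'E'
from h import *
p=pickle.load(open("scene3.pkl","rb"))
x,y,w,h=205,105,80,80
cv2.imwrite("pics/z3.png",cv2.resize(p["image"][y:y+h,x:x+w,::-1],(600,600),interpolation=cv2.INTER_CUBIC))
E
```

```text
{'t': 9.7, 'joints': [-0.1482, 0.44, 1.6803, -0.0107, 0.9996, -0.2329], 'tau': [-0.0045, -56.4638, -24.5594, 0.0256, -0.0167, -1.9476], 'eef_pos': [587.356, -23.8135, 176.6356], 'tcp_rot': [3.1226, 0.0139, 1.661], 'ft_force': [-0.1969, 0.0269, -0.5291], 'moment': [-0.0438, -0.1223, -0.0061], 'opening': 0.3132}
toolz [ 0.0202 -0.0121 -0.9997]
```

View pics/z3.png

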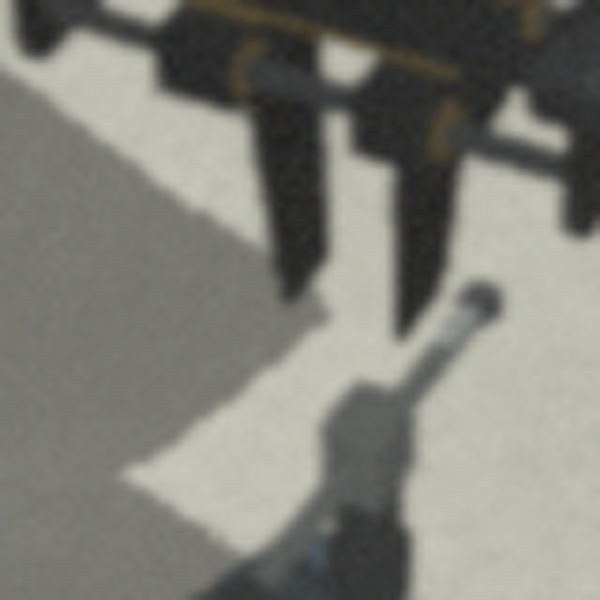

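```bash
python3 - <<'E'
from h import *
p=pickle.load(open("scene3.pkl","rb"))
yaw=1.661;x=np.array([np.cos(yaw),np.sin(yaw),0]);y=np.array([np.sin(yaw),-np.cos(yaw),0]);T=np.array([587.36,-23.8,176.6])
for dz in (0,10,20,25,30):
  print(dz,[((proj(p,T+[0,0,dz]-10*x+s*15*y)-[205,105])*7.5).round(1) for s in(-1,1)],[((proj(p,T+[0,0,dz]+10*x+s*15*y)-[205,105])*7.5).round(1) for s in(-1,1)])
print("head",[((proj(p,[588,-22,z])-[205,105])*7.5).round(1) for z in(157,127)])
p=pickle.load(open("scene1.pkl","rb"))
yaw=2.98;x=np.array([np.cos(yaw),np.sin(yaw),0]);y=np.array([np.sin(yaw),-np.cos(yaw),0]);T=np.array([588.7,-22.9,176.4])
for dz in (0,20,25,30):
  print(dz,[[((proj(p,T+[0,0,dz]+sx*10*x+s*47.5*y)-[215,125])*8.5).round(1) for s in(-1,1)] for sx in (-1,1)])
E
```

```text
0 [array([299.6, 376.6]), array([392.3, 411. ])] [array([332.3, 333.1]), array([424.1, 366.5])]
10 [array([298.6, 351.8]), array([392.3, 386.2])] [array([331.7, 308.2]), array([424.4, 341.7])]
20 [array([297.7, 326.4]), array([392.3, 360.9])] [array([331.1, 282.8]), array([424.7, 316.3])]
25 [array([297.2, 313.6]), array([392.2, 348.1])] [array([330.8, 269.9]), array([424.8, 303.4])]
30 [array([296.7, 300.6]), array([392.2, 335.1])] [array([330.4, 256.9]), array([425. , 290.4])]
head [array([367.7, 416.1]), array([368.5, 485.3])]
0 [[array([232.3, 373.8]), array([482.6, 172.5])], [array([173.5, 334.3]), array([424.5, 137.2])]]
20 [[array([229.6, 317.3]), array([484.9, 115.3])], [array([169.7, 277.7]), array([425.6,  80. ])]]
25 [[array([228.9, 302.9]), array([485.5, 100.7])], [array([168.7, 263.2]), array([425.9,  65.4])]]
30 [[array([228.2, 288.3]), array([486.1,  85.9])], [array([167.7, 248.6]), array([426.2,  50.6])]]
```

Tips measured in two views sit about 28 mm above the reported TCP, and the lateral match is good. I'll descend to a reported z of about 105, which puts the tips at about 133, so the pads cover the head's full flats.

Call:
send_rows --plan "1.8 0.7 0 0.05 50; 0 0 0 0 50; 0 0 15 0 50; 0 0 15 0 50; 0 0 10 0 50"

```text
t: 10.3
eef_pos: [589.8, -22.6, 137.7]
tcp_rot: [3.118, 0.013, 1.594]
ft_force: [0.0, -0.3, -0.2]
opening: 0.525
```

```bash
python3 st.py
```

```text
{'t': 10.3, 'joints': [-0.1456, 0.4854, 1.7204, -0.0115, 0.9101, -0.1624], 'tau': [0.0554, -59.0251, -23.2817, 0.0428, 0.2104, -0.0037], 'eef_pos': [589.758, -22.6234, 137.6766], 'tcp_rot': [3.1177, 0.0133, 1.5943], 'ft_force': [0.0087, -0.3456, -0.1565], 'moment': [-0.0602, -0.0695, -0.0071], 'opening': 0.5255}
toolz [ 0.0242 -0.0127 -0.9996]
```

Call:
send_rows --plan "0.6 -1.8 12 -0.02 50; 0 -0.5 12 0 50; 0 -0.5 8 0 50; 0 0 0 0 45"

```text
t: 10.7
eef_pos: [587.0, -22.5, 102.1]
tcp_rot: [3.12, 0.013, 1.616]
ft_force: [0.3, -0.2, 0.9]
opening: 0.489
```

```bash
python3 st.py; python3 look.py 4;  python3 - <<'E'
from h import *
p=pickle.load(open("scene4.pkl","rb"))
x,y,w,h=205,105,80,80
cv2.imwrite("pics/z4.png",cv2.resize(p["image"][y:y+h,x:x+w,::-1],(600,600),interpolation=cv2.INTER_CUBIC))
E
```

```text
{'t': 10.7, 'joints': [-0.1461, 0.5269, 1.7597, -0.0123, 0.8313, -0.1828], 'tau': [-0.0071, -58.5383, -20.915, 0.0329, -0.2762, -0.0133], 'eef_pos': [586.9684, -22.537, 102.0939], 'tcp_rot': [3.1201, 0.0134, 1.6155], 'ft_force': [0.2621, -0.1518, 0.9215], 'moment': [0.0214, -0.0735, 0.0576], 'opening': 0.4891}
toolz [ 0.0221 -0.0124 -0.9997]
```

View pics/z4.png

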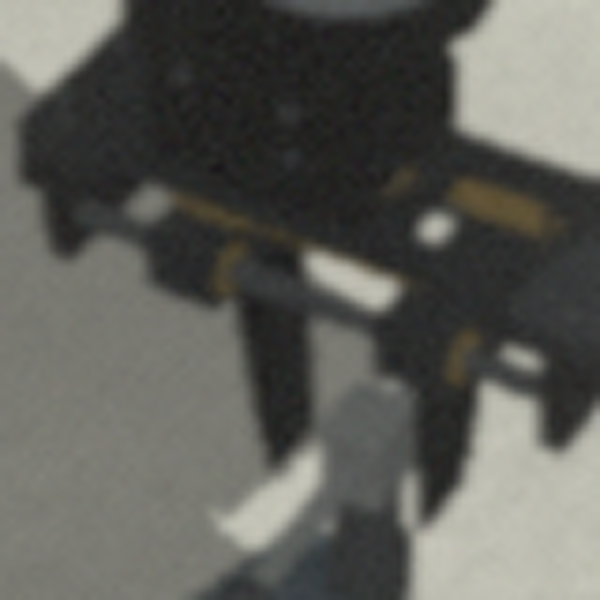

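```bash
python3 - <<'E'
from h import *
p=pickle.load(open("scene4.pkl","rb"))
yaw=1.6155;x=np.array([np.cos(yaw),np.sin(yaw),0]);y=np.array([np.sin(yaw),-np.cos(yaw),0]);T=np.array([586.97,-22.5,102.1])
for dz in (20,25,30,35):
  print(dz,((proj(p,T+[0,0,dz]-10*x)-[205,105])*7.5).round(1),[((proj(p,T+[0,0,dz]-10*x+s*24*y)-[205,105])*7.5).round(1) for s in(-1,1)])
E
```

```text
20 [348.2 517.2] [array([280.1, 488. ]), array([417.5, 547. ])]
25 [347.9 506.1] [array([279.6, 476.8]), array([417.6, 535.9])]
30 [347.7 494.8] [array([279.1, 465.5]), array([417.7, 524.7])]
35 [347.5 483.5] [array([278.5, 454.1]), array([417.8, 513.4])]
```

The tips are at about z 131, either side of the head. I'll close now.

Call:
send_rows --plan "0 0.5 0 0 30; 0 0 0 0 25; 0 0 0 0 22; 0 0 0 0 10; 0 0 0 0 10; 0 0 0 0 10"

```text
t: 11.4
eef_pos: [587.9, -22.7, 104.7]
tcp_rot: [3.118, 0.014, 1.616]
ft_force: [1.3, 0.4, -1.7]
opening: 0.218
```

```bash
python3 st.py
```

```text
{'t': 11.4, 'joints': [-0.1459, 0.5241, 1.7564, -0.0129, 0.8356, -0.1828], 'tau': [-0.1204, -60.1582, -21.5485, 0.1643, -0.2756, 0.1217], 'eef_pos': [587.9094, -22.6841, 104.6742], 'tcp_rot': [3.1184, 0.0143, 1.6161], 'ft_force': [1.273, 0.442, -1.7347], 'moment': [-0.0061, 0.2853, 0.1133], 'opening': 0.2185}
toolz [ 0.0238 -0.0132 -0.9996]
```

Opening 20.8 mm means a proper grip on the flats. I'll turn forward.

Call:
send_rows --plan "0 0 0 0.1 10; 0 0 0 0.1 10; 0 0 0 0.1 10; 0 0 0 0.1 10; 0 0 0 0.1 10"

```text
t: 11.9
eef_pos: [587.3, -22.6, 104.5]
tcp_rot: [3.116, 0.002, 1.102]
ft_force: [0.9, 0.2, -0.4]
opening: 0.22
```

```bash
python3 st.py
```

```text
{'t': 11.9, 'joints': [-0.1455, 0.5243, 1.7564, -0.0141, 0.8374, 0.333], 'tau': [-0.3915, -59.9019, -21.7603, 0.2771, -0.5534, -1.4279], 'eef_pos': [587.3396, -22.619, 104.5227], 'tcp_rot': [3.116, 0.0024, 1.1016], 'ft_force': [0.9281, 0.2245, -0.3862], 'moment': [-0.0134, 0.5126, 0.2403], 'opening': 0.2204}
toolz [ 0.0217 -0.0138 -0.9997]
```

Call:
send_rows --plan "0 0 0 0.12 10; 0 0 0 0.12 10; 0 0 0 0.12 10; 0 0 0 0.12 10; 0 0 0 0.12 10; 0 0 0 0.12 10; 0 0 0 0.12 10; 0 0 0 0.12 10"

```text
t: 12.7
eef_pos: [586.9, -21.8, 104.3]
tcp_rot: [3.126, -0.018, 0.105]
ft_force: [-0.2, 0.4, -1.8]
opening: 0.222
```

```bash
python3 st.py
```

```text
{'t': 12.7, 'joints': [-0.1443, 0.5248, 1.7562, -0.0139, 0.8394, 1.331], 'tau': [-0.5113, -59.9244, -21.7529, 0.0212, -0.3517, -1.7792], 'eef_pos': [586.8506, -21.8481, 104.3079], 'tcp_rot': [3.1263, -0.018, 0.1048], 'ft_force': [-0.1996, 0.4434, -1.7784], 'moment': [0.2636, 0.2425, 0.2497], 'opening': 0.2215}
toolz [ 0.0195 -0.0133 -0.9997]
```

Call:
send_rows --plan "0 0 0 0.1 10; 0 0 0 0.1 10; 0 0 0 0 10"

```text
t: 13.0
eef_pos: [586.9, -21.6, 104.2]
tcp_rot: [3.131, -0.021, -0.106]
ft_force: [-0.8, -1.6, 0.2]
opening: 0.22
```

```bash
python3 st.py; python3 look.py 5
```

```text
{'t': 13.0, 'joints': [-0.1442, 0.525, 1.7561, -0.0134, 0.8395, 1.5418], 'tau': [1.0731, -59.4883, -21.9287, -0.2634, -0.3699, 1.0549], 'eef_pos': [586.8661, -21.6301, 104.1875], 'tcp_rot': [3.1308, -0.0206, -0.1062], 'ft_force': [-0.8412, -1.5892, 0.1626], 'moment': [0.1996, 0.1793, -0.2541], 'opening': 0.22}
toolz [ 0.0193 -0.0129 -0.9997]
```

View pics/l5.png

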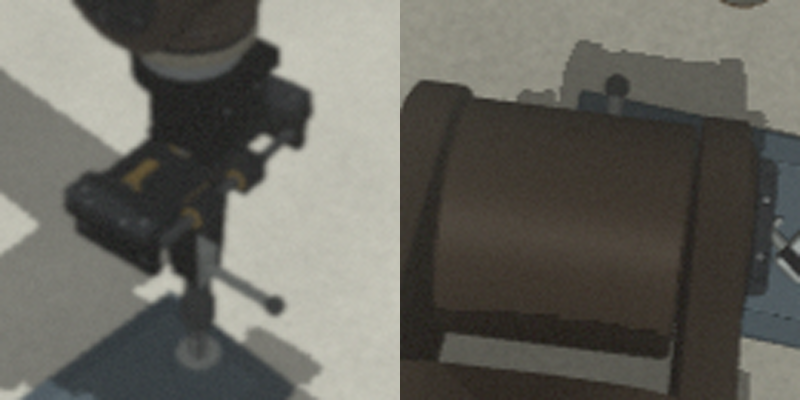

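The bar moved with the tool. The ball in the top crop at (617,87) gives 177° from the start, so step 1 is met. I'll back off a quarter.

Call:
send_rows --plan "0 0 0 -0.12 10; 0 0 0 -0.12 10; 0 0 0 -0.12 10; 0 0 0 -0.12 10; 0 0 0 -0.12 10; 0 0 0 -0.12 10"

```text
t: 13.7
eef_pos: [587.0, -22.2, 104.4]
tcp_rot: [3.121, -0.009, 0.656]
ft_force: [1.9, -2.7, -1.0]
opening: 0.22
```

```bash
python3 st.py
```

```text
{'t': 13.7, 'joints': [-0.1459, 0.5247, 1.7559, -0.011, 0.8397, 0.7758], 'tau': [1.2961, -59.8504, -21.5634, -0.4375, -0.3581, 1.8098], 'eef_pos': [587.0067, -22.1561, 104.411], 'tcp_rot': [3.1206, -0.0089, 0.6565], 'ft_force': [1.9495, -2.6826, -1.0019], 'moment': [0.4959, 0.221, -0.3107], 'opening': 0.2204}
toolz [ 0.0199 -0.0112 -0.9997]
```

Call:
send_rows --plan "0 0 0 -0.12 10; 0 0 0 -0.12 10; 0 0 0 -0.12 10; 0 0 0 -0.12 10; 0 0 0 -0.12 10; 0 0 0 -0.1 10; 0 0 0 0 10"

```text
t: 14.4
eef_pos: [587.6, -22.5, 104.6]
tcp_rot: [3.12, 0.006, 1.404]
ft_force: [0.5, -0.7, -1.0]
opening: 0.22
```

```bash
python3 st.py; python3 look.py 6
```

```text
{'t': 14.4, 'joints': [-0.1474, 0.5249, 1.7547, -0.0081, 0.8402, 0.0247], 'tau': [-0.3952, -59.9866, -21.6483, 0.0514, -0.445, -1.0733], 'eef_pos': [587.5855, -22.4603, 104.6261], 'tcp_rot': [3.1198, 0.0056, 1.404], 'ft_force': [0.4546, -0.7295, -1.0473], 'moment': [0.1885, 0.4023, 0.2251], 'opening': 0.2201}
toolz [ 0.0206 -0.0092 -0.9997]
```

View pics/l6.png

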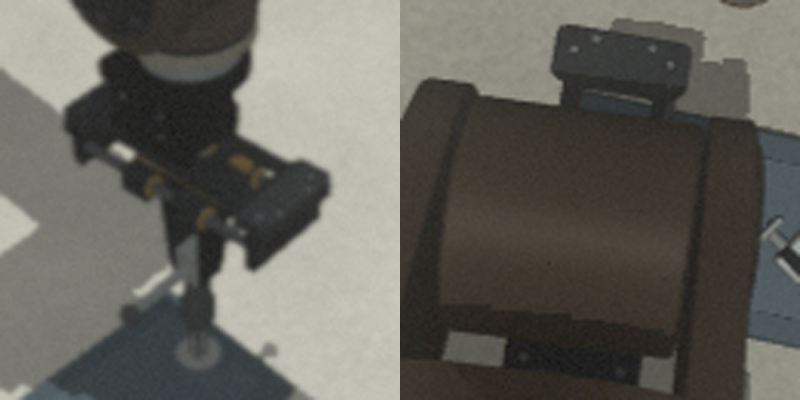

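The tap is at 90°, so step 2 is met. Now forward to about 180°, then a regrip.

Call:
send_rows --plan "0 0 0 0.12 10; 0 0 0 0.12 10; 0 0 0 0.12 10; 0 0 0 0.12 10; 0 0 0 0.12 10; 0 0 0 0.12 10; 0 0 0 0.12 10"

```text
t: 15.2
eef_pos: [586.9, -22.1, 104.4]
tcp_rot: [3.124, -0.011, 0.518]
ft_force: [-0.1, 1.0, -0.6]
opening: 0.221
```

```bash
python3 st.py
```

```text
{'t': 15.2, 'joints': [-0.1463, 0.525, 1.7554, -0.0097, 0.8411, 0.9129], 'tau': [-0.5509, -60.0164, -21.8378, 0.0661, -0.4022, -1.8065], 'eef_pos': [586.8866, -22.0653, 104.3939], 'tcp_rot': [3.1235, -0.0113, 0.5181], 'ft_force': [-0.0862, 1.038, -0.5619], 'moment': [0.188, 0.2252, 0.3094], 'opening': 0.2208}
toolz [ 0.0188 -0.0101 -0.9998]
```

Call:
send_rows --plan "0 0 0 0.12 10; 0 0 0 0.12 10; 0 0 0 0.12 10; 0 0 0 0.12 10; 0 0 0 0.12 10; 0 0 0 0 10"

```text
t: 15.8
eef_pos: [586.9, -21.5, 104.2]
tcp_rot: [3.133, -0.02, -0.118]
ft_force: [-0.2, -0.7, -1.1]
opening: 0.218
```

```bash
python3 st.py
```

```text
{'t': 15.8, 'joints': [-0.1451, 0.5251, 1.7557, -0.0105, 0.8406, 1.5511], 'tau': [0.9342, -59.4686, -21.8633, -0.1974, -0.3715, 1.3361], 'eef_pos': [586.8615, -21.5212, 104.237], 'tcp_rot': [3.1333, -0.0199, -0.1185], 'ft_force': [-0.1941, -0.6971, -1.1208], 'moment': [0.2111, 0.2114, -0.1869], 'opening': 0.2182}
toolz [ 0.0188 -0.0106 -0.9998]
```

θ is about 177°. I'll release, lift clear of the head, rotate -π and regrip.

Call:
send_rows --plan "0 0 0 0 50; 0 0 0 0 50; 0 0 -5 0 50; 0 0 -15 0 50; 0 0 -20 0 50; 0 0 -5 -0.05 50; 0 0 0 -0.143 50; 0 0 0 -0.143 50"

```text
t: 16.6
eef_pos: [586.8, -21.3, 153.6]
tcp_rot: [3.125, -0.019, 0.239]
ft_force: [-0.1, -0.1, -0.7]
opening: 0.525
```

Call:
send_rows --plan "0 0 0 -0.143 50; 0 0 0 -0.143 50; 0 0 0 -0.143 50; 0 0 0 -0.143 50; 0 0 0 -0.143 50; 0 0 0 -0.143 50; 0 0 0 -0.143 50; 0 0 0 -0.143 50"

```text
t: 17.4
eef_pos: [587.9, -21.4, 158.1]
tcp_rot: [3.112, 0.009, 1.439]
ft_force: [0.7, 0.5, -0.9]
opening: 0.527
```

Call:
send_rows --plan "0 0 0 -0.143 50; 0 0 0 -0.143 50; 0 0 0 -0.143 50; 0 0 0 -0.143 50; 0 0 0 -0.143 50; 0 0 0 -0.143 50; 0 0 0 -0.143 50; 0 0 0 -0.143 50"

```text
t: 18.2
eef_pos: [588.8, -21.7, 162.2]
tcp_rot: [3.138, 0.035, 2.639]
ft_force: [-0.4, 0.3, 0.0]
opening: 0.528
```

Call:
send_rows --plan "0 0 0 -0.128 50; 0 0 0 -0.128 50; 0 0 0 -0.128 50; 0 0 0 0 50"

```text
t: 18.6
eef_pos: [589.2, -21.8, 164.2]
tcp_rot: [-3.13, 0.036, 3.047]
ft_force: [-0.3, -0.3, -0.2]
opening: 0.524
```

```bash
python3 st.py; python3 look.py 7
```

```text
{'t': 18.6, 'joints': [-0.1442, 0.4499, 1.7014, -0.0114, 0.9537, -1.6142], 'tau': [-0.0102, -56.5783, -24.0112, -0.0717, -0.0371, -1.7754], 'eef_pos': [589.1728, -21.7736, 164.1981], 'tcp_rot': [-3.1305, 0.0361, 3.0474], 'ft_force': [-0.2814, -0.2987, -0.1864], 'moment': [0.0975, -0.1547, -0.0095], 'opening': 0.5236}
toolz [ 0.0349 -0.0145 -0.9993]
```

View pics/l7.png

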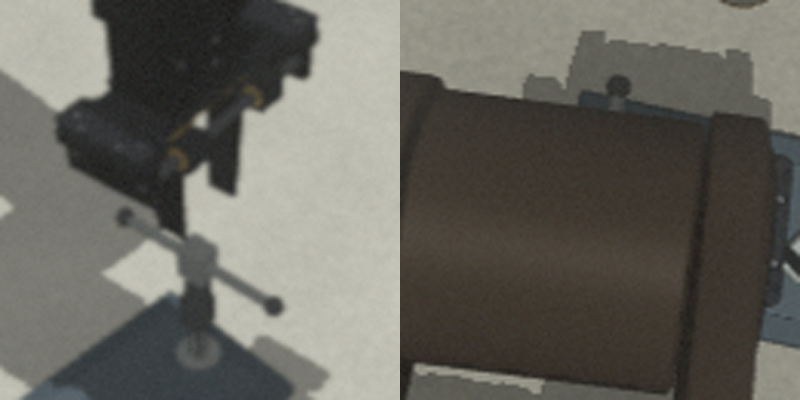

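```bash
python3 - <<'E'
from h import *
p=pickle.load(open("scene7.pkl","rb"))
f=lambda u,v:atz(p,190+u*.325,80+v*.325,142)
a=f(125,216);b=f(274,306);print(a,b,(a+b)/2,np.arctan2(*(b-a)[1::-1]))
E
```

```text
[516.47082735 -11.2114253  142.        ] [656.42034608 -28.68895226 142.        ] [586.44558672 -19.95018878 142.        ] -0.12424127894208128
```

Call:
send_rows --plan "1 0.4 0 0.03 50; 0.5 0 15 0 50; 0.5 0 15 0 50; 0.5 0 14 0 50; 0.5 0 10 0 50; 0 0 3 0 50; 0 0 0 0 45"

```text
t: 19.4
eef_pos: [589.1, -21.9, 106.7]
tcp_rot: [-3.133, 0.04, 2.991]
ft_force: [0.3, -0.5, 0.0]
opening: 0.497
```

```bash
python3 st.py
```

```text
{'t': 19.4, 'joints': [-0.1444, 0.5179, 1.7623, -0.0127, 0.8219, -1.5557], 'tau': [-0.0151, -57.8231, -20.9723, -0.0483, -0.1547, 0.0089], 'eef_pos': [589.0812, -21.8924, 106.7018], 'tcp_rot': [-3.1326, 0.0395, 2.9907], 'ft_force': [0.3377, -0.4815, 0.0438], 'moment': [0.0962, -0.1138, 0.0565], 'opening': 0.497}
toolz [ 0.0377 -0.0149 -0.9992]
```

Call:
send_rows --plan "1 0 3 -0.025 35; 0 0 0.5 0 28; 0 0 0 0 25; 0 0 0 0 22; 0 0 0 0 10; 0 0 0 0 10; 0 0 0 0 10"

```text
t: 20.1
eef_pos: [589.0, -21.8, 104.6]
tcp_rot: [-3.132, 0.042, 3.017]
ft_force: [0.5, -0.7, -1.6]
opening: 0.22
```

```bash
python3 st.py
```

```text
{'t': 20.1, 'joints': [-0.1445, 0.5196, 1.7665, -0.0124, 0.8135, -1.5819], 'tau': [0.1198, -59.209, -21.3826, -0.1649, 0.0122, 0.1259], 'eef_pos': [588.9621, -21.8207, 104.5974], 'tcp_rot': [-3.1317, 0.0419, 3.0168], 'ft_force': [0.5247, -0.7211, -1.6444], 'moment': [0.3523, -0.2342, 0.1471], 'opening': 0.2195}
toolz [ 0.0403 -0.015  -0.9991]
```

Call:
send_rows --plan "0 0 0 0.12 10; 0 0 0 0.12 10; 0 0 0 0.12 10; 0 0 0 0.12 10; 0 0 0 0.12 10; 0 0 0 0.12 10"

```text
t: 20.7
eef_pos: [588.8, -22.3, 104.6]
tcp_rot: [3.123, 0.039, 2.275]
ft_force: [1.7, -0.2, -0.7]
opening: 0.219
```

```bash
python3 st.py
```

```text
{'t': 20.7, 'joints': [-0.1438, 0.5199, 1.7659, -0.0164, 0.8147, -0.8377], 'tau': [-0.572, -59.0981, -21.1645, 0.5458, -0.2691, -1.7552], 'eef_pos': [588.807, -22.3163, 104.5884], 'tcp_rot': [3.1233, 0.0388, 2.2753], 'ft_force': [1.6689, -0.1618, -0.7005], 'moment': [-0.4439, 0.3227, 0.2945], 'opening': 0.2189}
toolz [ 0.039  -0.0177 -0.9991]
```

Call:
send_rows --plan "0 0 0 0.12 10; 0 0 0 0.12 10; 0 0 0 0.12 10; 0 0 0 0.12 10; 0 0 0 0.12 10; 0 0 0 0.1 10; 0 0 0 0 10"

```text
t: 21.4
eef_pos: [588.3, -22.6, 104.5]
tcp_rot: [3.105, 0.02, 1.548]
ft_force: [2.4, 0.2, -0.2]
opening: 0.224
```

```bash
python3 st.py;python3 look.py 8
```

```text
{'t': 21.4, 'joints': [-0.1428, 0.5205, 1.765, -0.0208, 0.8178, -0.1068], 'tau': [0.5497, -59.7428, -21.0265, 0.0566, -0.3121, 1.1659], 'eef_pos': [588.2932, -22.6399, 104.4676], 'tcp_rot': [3.1053, 0.0197, 1.5483], 'ft_force': [2.3635, 0.2022, -0.19], 'moment': [-0.1337, 0.3566, -0.2277], 'opening': 0.2243}
toolz [ 0.0359 -0.0205 -0.9991]
```

View pics/l8.png

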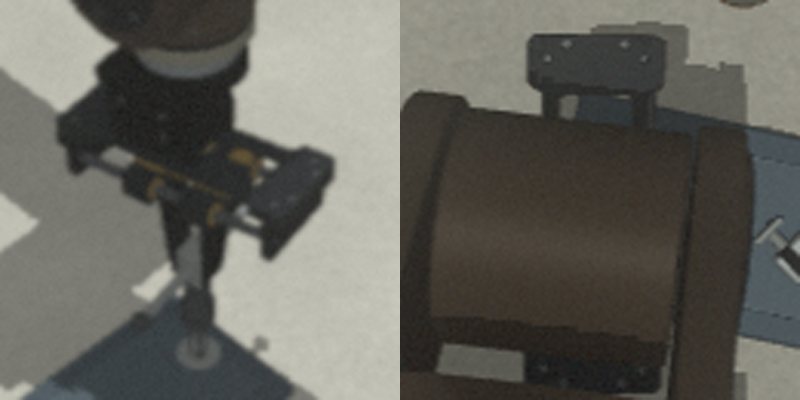

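The tap is at about 262°, so step 3 is met. I'll back off again.

Call:
send_rows --plan "0 0 0 -0.12 10; 0 0 0 -0.12 10; 0 0 0 -0.12 10; 0 0 0 -0.12 10; 0 0 0 -0.12 10; 0 0 0 -0.12 10"

```text
t: 22.1
eef_pos: [589.0, -22.6, 104.7]
tcp_rot: [3.127, 0.04, 2.312]
ft_force: [1.2, 0.6, -0.1]
opening: 0.219
```

Call:
send_rows --plan "0 0 0 -0.12 10; 0 0 0 -0.12 10; 0 0 0 -0.12 10; 0 0 0 -0.12 10; 0 0 0 -0.12 10; 0 0 0 0 10"

```text
t: 22.7
eef_pos: [589.4, -22.0, 105.1]
tcp_rot: [-3.133, 0.042, 2.953]
ft_force: [0.7, -1.6, -1.9]
opening: 0.221
```

```bash
python3 st.py;python3 look.py 9
```

```text
{'t': 22.7, 'joints': [-0.144, 0.5197, 1.7646, -0.0139, 0.8158, -1.5168], 'tau': [0.4532, -59.4891, -21.5938, -0.2443, -0.0364, -1.3807], 'eef_pos': [589.3628, -21.9538, 105.0646], 'tcp_rot': [-3.1333, 0.042, 2.9531], 'ft_force': [0.6871, -1.5758, -1.8778], 'moment': [0.6307, -0.1924, 0.15], 'opening': 0.2208}
toolz [ 0.0397 -0.016  -0.9991]
```

View pics/l9.png

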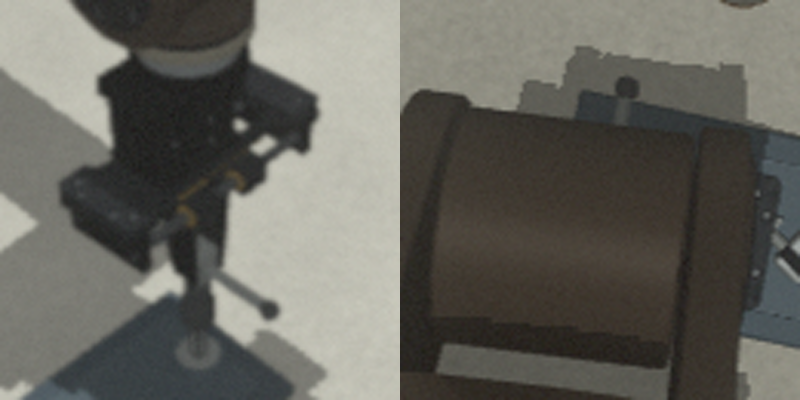

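The tap is at about 181°, so step 4 is met. Final forward stroke: quick to about 285°, then small steps watching the moment.

Call:
send_rows --plan "0 0 0 0.12 10; 0 0 0 0.12 10; 0 0 0 0.12 10; 0 0 0 0.12 10; 0 0 0 0.12 10; 0 0 0 0.12 10; 0 0 0 0.12 10"

```text
t: 23.5
eef_pos: [588.9, -22.9, 105.0]
tcp_rot: [3.118, 0.036, 2.066]
ft_force: [0.9, 0.0, -0.9]
opening: 0.224
```

Call:
send_rows --plan "0 0 0 0.12 10; 0 0 0 0.12 10; 0 0 0 0.12 10; 0 0 0 0.12 10; 0 0 0 0.12 10; 0 0 0 0.12 10; 0 0 0 0.12 10"

```text
t: 24.2
eef_pos: [587.8, -23.2, 104.8]
tcp_rot: [3.101, 0.01, 1.179]
ft_force: [0.9, 0.9, -0.1]
opening: 0.224
```

```bash
python3 st.py
```

```text
{'t': 24.2, 'joints': [-0.1418, 0.5202, 1.7645, -0.0264, 0.82, 0.267], 'tau': [-0.4626, -59.1935, -21.4791, 0.2079, -0.5367, -1.8029], 'eef_pos': [587.8248, -23.1946, 104.8101], 'tcp_rot': [3.1008, 0.0096, 1.1795], 'ft_force': [0.8729, 0.9356, -0.1389], 'moment': [0.1079, 0.4389, 0.3031], 'opening': 0.2235}
toolz [ 0.034  -0.0244 -0.9991]
```

Call:
send_rows --plan "0 0 0 0.06 10; 0 0 0 0.06 10; 0 0 0 0.06 10"

```text
t: 24.5
eef_pos: [587.6, -23.1, 104.8]
tcp_rot: [3.1, 0.003, 0.984]
ft_force: [1.5, 1.5, 0.6]
opening: 0.225
```

```bash
cat > m.py <<'E'
from cell import env
import numpy as np
s=env.state();y=s['tcp_rot'][2];print("th %.1f Mz %.3f tau6 %.2f op %.4f yaw %.4f t %.1f"%(177.5+np.degrees(3.017-y),s['moment'][2],s['tau'][5],s['opening'],y,s['t']))
E
python3 m.py
```

```text
th 294.0 Mz 0.252 tau6 -0.77 op 0.2250 yaw 0.9842 t 24.5
```

Call:
send_rows --plan "0 0 0 0.05 10"

```text
t: 24.6
eef_pos: [587.6, -23.1, 104.8]
tcp_rot: [3.1, 0.001, 0.93]
ft_force: [1.1, -0.3, -0.2]
opening: 0.222
```

```bash
python3 m.py
```

```text
th 297.1 Mz 0.248 tau6 -0.49 op 0.2220 yaw 0.9300 t 24.6
```

Call:
send_rows --plan "0 0 0 0.05 10"

```text
t: 24.7
eef_pos: [587.5, -23.0, 104.7]
tcp_rot: [3.1, -0.001, 0.876]
ft_force: [1.3, -0.1, 0.1]
opening: 0.226
```

```bash
python3 m.py
```

```text
th 300.2 Mz 0.233 tau6 -0.60 op 0.2260 yaw 0.8761 t 24.7
```

Clean readings of about 0.25 N m. I'll go on in single rows, with a check after each.

Call:
send_rows --plan "0 0 0 0.045 10"

```text
t: 24.8
eef_pos: [587.4, -23.0, 104.7]
tcp_rot: [3.1, -0.003, 0.827]
ft_force: [1.7, -0.3, -0.5]
opening: 0.224
```

```bash
python3 m.py
```

```text
th 303.0 Mz 0.240 tau6 -0.46 op 0.2238 yaw 0.8272 t 24.8
```

Call:
send_rows --plan "0 0 0 0.045 10"

```text
t: 24.9
eef_pos: [587.4, -23.0, 104.7]
tcp_rot: [3.1, -0.004, 0.778]
ft_force: [2.0, 0.4, 0.3]
opening: 0.226
```

```bash
python3 m.py
```

```text
th 305.8 Mz 0.260 tau6 -0.53 op 0.2260 yaw 0.7785 t 24.9
```

Call:
send_rows --plan "0 0 0 0.045 10"

```text
t: 25.0
eef_pos: [587.4, -22.9, 104.7]
tcp_rot: [3.101, -0.006, 0.73]
ft_force: [1.6, 0.3, -0.5]
opening: 0.221
```

```bash
python3 m.py
```

```text
th 308.6 Mz 0.281 tau6 -0.55 op 0.2215 yaw 0.7297 t 25.0
```

Call:
send_rows --plan "0 0 0 0.045 10"

```text
t: 25.1
eef_pos: [587.3, -22.9, 104.7]
tcp_rot: [3.101, -0.008, 0.681]
ft_force: [1.3, 0.9, -1.4]
opening: 0.227
```

```bash
python3 m.py
```

```text
th 311.3 Mz 0.291 tau6 -0.54 op 0.2270 yaw 0.6810 t 25.1
```

Call:
send_rows --plan "0 0 0 0.045 10"

```text
t: 25.2
eef_pos: [587.3, -22.9, 104.7]
tcp_rot: [3.101, -0.009, 0.632]
ft_force: [0.2, -0.0, -0.6]
opening: 0.225
```

```bash
python3 m.py
```

```text
th 314.1 Mz 0.237 tau6 -0.53 op 0.2249 yaw 0.6323 t 25.2
```

Call:
send_rows --plan "0 0 0 0.045 10"

```text
t: 25.3
eef_pos: [587.3, -22.9, 104.7]
tcp_rot: [3.102, -0.011, 0.583]
ft_force: [2.0, -0.0, -1.6]
opening: 0.222
```

```bash
python3 m.py
```

```text
th 316.9 Mz 0.255 tau6 -0.54 op 0.2218 yaw 0.5835 t 25.3
```

Call:
send_rows --plan "0 0 0 0.045 10"

```text
t: 25.4
eef_pos: [587.2, -22.8, 104.7]
tcp_rot: [3.102, -0.013, 0.535]
ft_force: [1.9, 0.6, -1.7]
opening: 0.226
```

```bash
python3 m.py
```

```text
th 319.7 Mz 0.273 tau6 -0.54 op 0.2256 yaw 0.5347 t 25.4
```

Call:
send_rows --plan "0 0 0 0.045 10"

```text
t: 25.5
eef_pos: [587.2, -22.8, 104.7]
tcp_rot: [3.103, -0.014, 0.486]
ft_force: [0.8, 0.2, -0.5]
opening: 0.224
```

```bash
python3 m.py
```

```text
th 322.5 Mz 0.235 tau6 -0.54 op 0.2235 yaw 0.4860 t 25.5
```

Call:
send_rows --plan "0 0 0 0.045 10"

```text
t: 25.6
eef_pos: [587.2, -22.7, 104.6]
tcp_rot: [3.104, -0.016, 0.437]
ft_force: [0.9, -0.1, -1.5]
opening: 0.223
```

```bash
python3 m.py
```

```text
th 325.3 Mz 0.334 tau6 -0.54 op 0.2230 yaw 0.4372 t 25.6
```

Call:
send_rows --plan "0 0 0 0.045 10"

```text
t: 25.7
eef_pos: [587.2, -22.7, 104.6]
tcp_rot: [3.104, -0.018, 0.388]
ft_force: [1.4, 0.5, -0.9]
opening: 0.223
```

```bash
python3 m.py
```

```text
th 328.1 Mz 0.329 tau6 -0.54 op 0.2229 yaw 0.3884 t 25.7
```

Call:
send_rows --plan "0 0 0 0.045 10"

```text
t: 25.8
eef_pos: [587.2, -22.6, 104.6]
tcp_rot: [3.105, -0.019, 0.34]
ft_force: [1.7, -0.2, -0.9]
opening: 0.226
```

```bash
python3 m.py
```

```text
th 330.9 Mz 0.267 tau6 -0.54 op 0.2257 yaw 0.3396 t 25.8
```

Call:
send_rows --plan "0 0 0 0.03 10"

```text
t: 25.9
eef_pos: [587.2, -22.6, 104.6]
tcp_rot: [3.106, -0.02, 0.306]
ft_force: [1.0, 0.0, -0.5]
opening: 0.224
```

```bash
python3 m.py
```

```text
th 332.8 Mz 0.284 tau6 -0.09 op 0.2239 yaw 0.3059 t 25.9
```

Call:
send_rows --plan "0 0 0 0.045 10"

```text
t: 26.0
eef_pos: [587.1, -22.6, 104.6]
tcp_rot: [3.107, -0.022, 0.258]
ft_force: [1.0, -0.2, -0.6]
opening: 0.223
```

```bash
python3 m.py
```

```text
th 335.6 Mz 0.265 tau6 -0.71 op 0.2226 yaw 0.2575 t 26.0
```

Call:
send_rows --plan "0 0 0 0.045 10"

```text
t: 26.1
eef_pos: [587.2, -22.5, 104.6]
tcp_rot: [3.107, -0.023, 0.209]
ft_force: [1.4, 0.2, 0.0]
opening: 0.224
```

```bash
python3 m.py
```

```text
th 338.4 Mz 0.226 tau6 -0.55 op 0.2244 yaw 0.2087 t 26.1
```

Call:
send_rows --plan "0 0 0 0.045 10"

```text
t: 26.2
eef_pos: [587.1, -22.5, 104.6]
tcp_rot: [3.108, -0.025, 0.16]
ft_force: [1.7, 0.6, -1.6]
opening: 0.221
```

```bash
python3 m.py
```

```text
th 341.2 Mz 0.219 tau6 -0.55 op 0.2206 yaw 0.1599 t 26.2
```

Call:
send_rows --plan "0 0 0 0.045 10"

```text
t: 26.3
eef_pos: [587.2, -22.5, 104.6]
tcp_rot: [3.11, -0.026, 0.111]
ft_force: [1.5, 0.7, -1.2]
opening: 0.224
```

```bash
python3 m.py
```

```text
th 344.0 Mz 0.267 tau6 -0.55 op 0.2245 yaw 0.1110 t 26.3
```

Call:
send_rows --plan "0 0 0 0.045 10"

```text
t: 26.4
eef_pos: [587.2, -22.4, 104.6]
tcp_rot: [3.111, -0.028, 0.062]
ft_force: [1.2, 0.1, 0.4]
opening: 0.226
```

```bash
python3 m.py
```

```text
th 346.8 Mz 0.339 tau6 -0.54 op 0.2259 yaw 0.0623 t 26.4
```

Call:
send_rows --plan "0 0 0 0.045 10"

```text
t: 26.5
eef_pos: [587.2, -22.4, 104.5]
tcp_rot: [3.112, -0.029, 0.013]
ft_force: [1.7, 0.5, -0.7]
opening: 0.223
```

```bash
python3 m.py
```

```text
th 349.6 Mz 0.240 tau6 -0.55 op 0.2226 yaw 0.0134 t 26.5
```

Call:
send_rows --plan "0 0 0 0.045 10"

```text
t: 26.6
eef_pos: [587.2, -22.3, 104.5]
tcp_rot: [3.113, -0.031, -0.036]
ft_force: [1.2, 0.5, -0.6]
opening: 0.222
```

```bash
python3 m.py
```

```text
th 352.4 Mz 0.235 tau6 -0.54 op 0.2223 yaw -0.0355 t 26.6
```

Call:
send_rows --plan "0 0 0 0.045 10"

```text
t: 26.7
eef_pos: [587.2, -22.3, 104.5]
tcp_rot: [3.115, -0.032, -0.084]
ft_force: [1.3, -0.3, 0.1]
opening: 0.223
```

```bash
python3 m.py
```

```text
th 355.2 Mz 0.303 tau6 -0.55 op 0.2225 yaw -0.0844 t 26.7
```

Call:
send_rows --plan "0 0 0 0.045 10"

```text
t: 26.8
eef_pos: [587.2, -22.3, 104.5]
tcp_rot: [3.116, -0.033, -0.133]
ft_force: [1.0, 0.3, -0.5]
opening: 0.223
```

```bash
python3 m.py
```

```text
th 358.0 Mz 0.186 tau6 -0.55 op 0.2231 yaw -0.1332 t 26.8
```

Call:
send_rows --plan "0 0 0 0.045 10"

```text
t: 26.9
eef_pos: [587.2, -22.2, 104.5]
tcp_rot: [3.118, -0.034, -0.182]
ft_force: [0.5, -0.1, -0.2]
opening: 0.223
```

```bash
python3 m.py
```

```text
th 360.8 Mz 0.331 tau6 -0.54 op 0.2228 yaw -0.1821 t 26.9
```

Call:
send_rows --plan "0 0 0 0.045 10"

```text
t: 27.0
eef_pos: [587.3, -22.2, 104.5]
tcp_rot: [3.119, -0.036, -0.231]
ft_force: [-0.2, -0.2, -0.7]
opening: 0.222
```

```bash
python3 m.py
```

```text
th 363.6 Mz 0.326 tau6 -0.55 op 0.2225 yaw -0.2310 t 27.0
```

Call:
send_rows --plan "0 0 0 0.045 10"

```text
t: 27.1
eef_pos: [587.1, -22.2, 104.5]
tcp_rot: [3.12, -0.036, -0.279]
ft_force: [-1.8, 1.2, 0.4]
opening: 0.225
```

```bash
python3 m.py
```

```text
th 366.4 Mz 0.796 tau6 0.13 op 0.2254 yaw -0.2791 t 27.1
```

Mz jumped to 0.80 N m, which is the bottom. I'll hold one row and re-read.

Call:
send_rows --plan "0 0 0 0 10"

```text
t: 27.2
eef_pos: [586.9, -22.2, 104.5]
tcp_rot: [3.12, -0.036, -0.281]
ft_force: [0.1, 0.6, -0.1]
opening: 0.228
```

```bash
python3 m.py; python3 look.py 10
```

```text
th 366.4 Mz 0.621 tau6 1.23 op 0.2277 yaw -0.2805 t 27.2
```

View pics/l10.png

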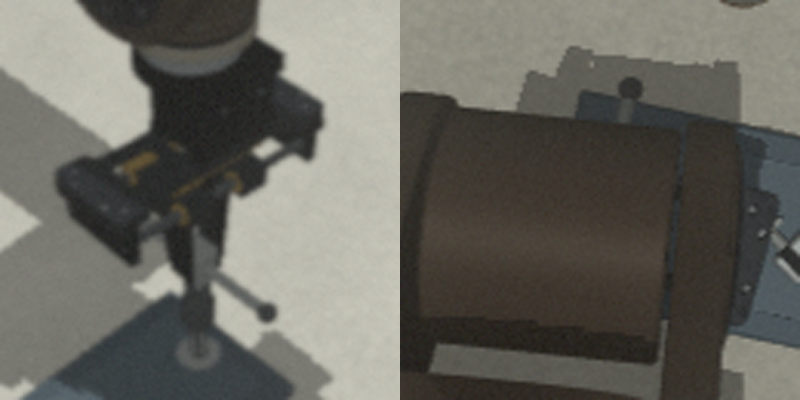

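Static Mz is 0.62 N m against a drag of 0.25, so the tap is about 3–4° past first contact. I'll stop, release and lift clear.

Call:
send_rows --plan "0 0 0 0 50; 0 0 0 0 50; 0 0 0 0 50; 0 0 -5 0 50; 0 0 -15 0 50; 0 0 -20 0 50; 0 0 -20 0 50; 0 0 -20 0 50"

```text
t: 28.1
eef_pos: [584.1, -19.8, 186.1]
tcp_rot: [3.12, -0.033, -0.28]
ft_force: [0.1, -0.1, -0.7]
opening: 0.527
```

```bash
python3 m.py; python3 look.py 11; python3 - <<'E'
from h import *
p=pickle.load(open("scene11.pkl","rb"))
cv2.imwrite("pics/full11.png",cv2.resize(p["image"][:,:,::-1],(800,600),interpolation=cv2.INTER_CUBIC))
E
```

```text
th 366.4 Mz 0.002 tau6 0.01 op 0.5265 yaw -0.2800 t 28.1
```

View pics/l11.png

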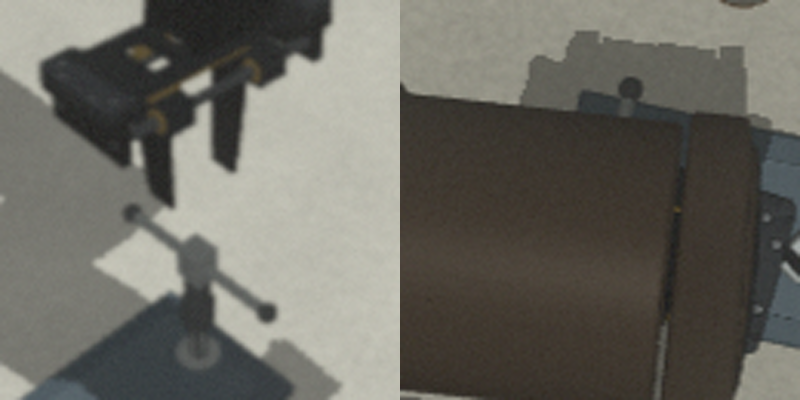

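View pics/full11.png

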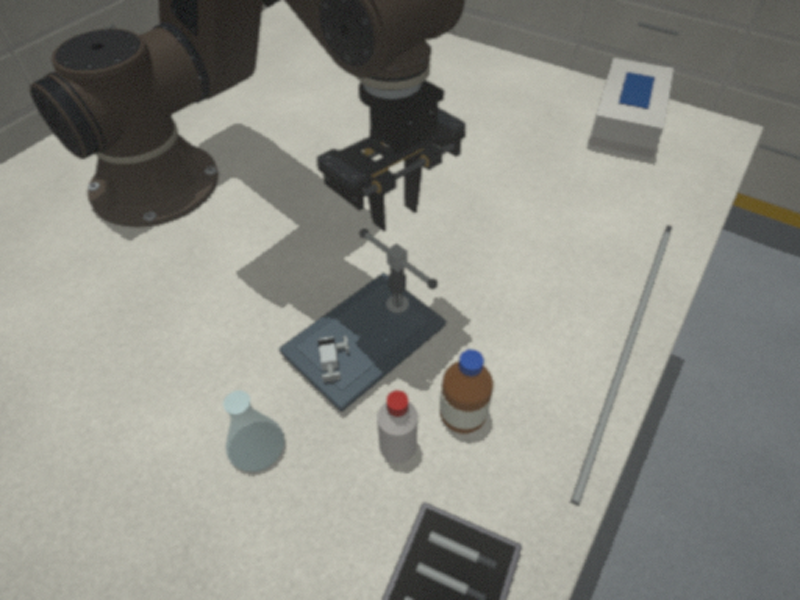

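The handle stayed where I left it. The balls at (132,213) and (266,313) give about 363–364° from the start. The bottles, flask and boss head are unmoved, so I'll hand in.

```bash
python3 - <<'E'
from cell import job_done
print(job_done())
E
```

```text
the job is handed in; nothing more can be done
None
```

The tap is on the bottom of the hole and the handle is released. I handed the job in at about 28 s of the 72 s allowed, and it reported no verdict.

**Strokes (degrees from the start):** forward to about 177, back to 90, forward to 262 with a regrip at 177, back to 181, then forward in steps of about 3 degrees.

**Bottom:** near 366 degrees of tool turn the torque jumped from about 0.25–0.33 to 0.80 N m. It settled at 0.62 N m when held, so I stopped there. I estimate 3–4 degrees past first contact, well short of the 14-degree limit.

**What disagreed:**
- **First grip slipped:** it came off at about 78 degrees during the first forward stroke. In the pictures the fingertips sat about 28 mm above the reported TCP, so only the top edge of the head was held. I regripped about 25 mm lower and saw no sign of slip until the bottom. There the bar showed about 363–364 degrees against 366 for the tool.
- **Tool tilt:** it drifted to about 2 degrees off vertical over the run, with no visible effect.

**Last pictures:** the handle stands where it was left, about 363–364 degrees from the start, with the gripper clear. The bottles and flask are upright, the boss head lies flat, and none of them has visibly moved.

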